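# Push the sample carrier through the L-shaped slot to the reader

## Robot

A 6-joint arm with a two-finger parallel gripper is mounted at the origin on the work surface. World frame = base frame: x ahead of the robot, y to its left, z up, the work surface at z = 0. Lengths are in m, angles in rad, forces in N, time in s.
With the tool pointing down it reaches from about 0.325 to 0.85 m from the base axis. Payload 15.5 kg.
Tool frame: the origin (TCP) lies midway between the tips of the shut fingers; the grasp point (between the pads) lies ctrl.hold_point_z behind it (ctrl.hold_point_z is the distance from the TCP to the grasp point, in m); z points along the fingers, y is the direction in which the jaws open and shut (so a half turn about z gives the same grasp; the last joint's range is limited). The gripper opens to 91 mm and grips with 3 to 60 N. Pads are 32 mm wide; open, the fingers measure 118 mm over their backs; the gripper's body (76 mm by 178 mm) begins 60 mm behind the grasp point.
Start: joints at [1.06, 0.494, 1.345, -0, 1.302, -0.096], TCP at [0.252, 0.572, 0.214] pointing down, gripper open.
Joint ranges: [-2.91, 2.91], [-0.82, 2.16], [0.22, 2.67], [-1.22, 4.37], [0.12, 2.79], [-3.08, 3.08]. Speed limits (rad/s): [1.89, 1.89, 2.57, 3.01, 3.01, 3.01].

## Interface

Orientations are given as a unit quaternion [w, x, y, z].
In Python, from rig import sensors, imaging, ticket, ctrl gives the robot as it stands. The module is installed in compiled form; this text tells all that it offers.
- The arm moves only by the tool carry_out, never from a script. Its argument "increments" is one flat list of numbers, 7 for each row, row after row: the shift along the tool's x, y, z in mm, then the turn, a rotation vector about the tool's x, y, z in rad, then the finger opening in mm, from 0 to 91.2. A call has 1 to 12 rows; each row shifts and turns the pose as measured when the row begins, along the tool's axes as they then stand; what a row does not reach is not made up. A row lasts 1/10 s, in which the tool goes at most 50 mm and 8.59 degrees, less where a joint would pass 70% of its speed; a pose out of reach is approached as far as the arm can. A call with a gripper value outside its range is refused whole. The fingers move at their own pace and stop on an object; "newtons" is the grip in N (left out, the last holds). Time passes only in rows, so rows that do not move let the fingers close. It gives the time, the measured TCP pose, the force and the opening at its end, in the units of the state.
- sensors.observe(): the state, without advancing time (a new reading comes with each control period).
- imaging.grab_frame(name): name is "side" or "top"; returns a dict with "color" (480x640x3 uint8, blue, green, red), "fov_y" (degrees; the focal length in pixels is half the picture's height over the tangent of half this angle, whatever the lens; pixels are square), "cx", "cy" (the principal point, pixels), "k1" (the pictures are not rectified: a ray, as slopes to the right and down, at radius r is drawn at 1 + k1 r^2 times it, then the intrinsics apply), "extrinsics" (4x4, takes a point from world to camera coordinates). Camera axes: x right, y up, looking along -z (the intrinsics and any distortion apply to the point x, -y, -z); pixel columns grow to the right and rows downward; lengths in m; the calibration is good to about 2 mm. A picture is of the moment at which its call begins. There is no depth.
- ticket.hand_in(): hands the job in, once; it reports no verdict.
Trained networks look in the newest picture that a camera, given by its name, has taken for a name from the list of things; names that differ only in an ending like _2 or _b are one class to them, and where a whole thing is asked for, a point or a joint stands for the part that bears it (a point fixed in the world has none). Each returns a list of dicts, best first, with "score" (0 to 1); they miss things now and then, are a little off and sometimes report something else, mostly with a low value. They report only what shows in the picture. A call takes as long as a camera call. They do not tell look-alikes from the thing itself.
- imaging.look_for(camera, query): "centre" ([row, column] as shares, 0 to 1, of the picture: columns of its width, rows of its height, amid what is visible of it).
- imaging.place_of(camera, query): "centre" ([row, column] as shares, 0 to 1, of the picture: columns of its width, rows of its height: a listed point, or the origin of a listed thing).
The state is a dict: "time_s": time; "joint_pos": joint angles; "qd": joint speeds; "tau": joint torques, N m; "eef_pos": TCP position; "tcp_rot": TCP orientation; "ft_force": force on the tool from outside, world axes, zero at the start; "ft_torque": the same for the moment, N m; "finger_gap": opening from 0.0 (shut) to 1.0 (fully open).
Only numpy, scipy, OpenCV 4.12 (cv2) and the standard library are available. Lean on these libraries where they do the work, as an engineer would, in place of code of your own. Each camera call takes 0.05 s, during which the arm holds its last target.

## Task

Push the sample carrier along the L-shaped slot of the scanner station: along the first leg to the corner, then round the corner and fully home against the end of the slot in front of the reader head. Only push it, gently, with the fingertips or the outside of the fingers: do not lift it out of the slot, tip it or ram it, and leave the jar, the tube rack and the bottle where they stand. Finish with the robot clear of everything.

Things in the scene. Friction and masses are not known exactly. Their poses are not given: they have to be found in the camera images.
- station: black plate with a white top, 230 x 220 mm, 32 mm high, fixed to the bench, with an L-shaped slot 18 mm wide, 24 mm deep (black inside) in its top. Origin on its underside at bench level, z up; it spans x -125 to +105, y -130 to +90 mm in its frame. First leg: along its +x, at y +35 mm, from x -69 mm to the corner; second leg: from the corner along its -y, at x +40 mm. Position and yaw vary
- reader (a point): centre of the top of the reader head, a grey box fixed on the plate just beyond the end of the second leg: 80 mm along the station's x, 34 mm along its y, top 52 mm above the plate. Axes as the station's
- corner (a point): point on the plate's top (32 mm above the bench) where the centre lines of the two legs meet: the carrier's axis is here (within 2 mm) when it is in the corner. Axes as the station's
- home (a point): point on the plate's top where the carrier's axis stands when its pin touches the end wall of the second leg, 80 mm from the corner along the station's -y. The end is solid. Axes as the station's
- carrier: sample carrier, 0.15 to 0.3 kg: grey round puck 50 mm wide, 24 mm high, lying loose on the plate, a 14 mm wide, 18 mm long pin below it standing in the slot (2 mm play each side); a 15 mm wide capped vial fixed on its middle tops out 48 mm above the plate. Origin on its axis at the plate's top; its yaw means nothing. It starts 45 to 100 mm before the corner, slides with 1 to 3 N and stays where left
- jar: bystander: small amber screw-cap jar, 38 mm in diameter, 45 mm high, standing loose on the plate's top. Origin at the centre of its underside
- rack: bystander: purple microtube rack, 130 x 66 mm, 50 mm high with its tubes, standing loose on the bench to the station's +y side. Origin at the centre of its underside, x along its length
- reagent: bystander: glass bottle with a blue cap, 66 mm in diameter, 125 mm high, standing loose on the bench to the station's -y side. Origin at the centre of its underside
Not all that is in view belongs to the job. Leave any purple look-alike of the carrier alone.

How it is judged:
By the outcome, as a careful person would: the job done as asked, in the order asked, and still so for the second after the job is handed in, with the robot touching nothing.
It also fails if it takes over 45 s, if anything falls off the work surface, if the arm or the gripper's body presses on something with over 40 N, if the wrist force passes 120 N, or if a joint passes its speed limit or range.

## Working session

There is one attempt and no reset: what is moved stays moved. The work goes in short steps, Python scripts to look and compute and a tool call to move; the robot and the scene stay as the last step left them, time stands still between calls to the robot, and variables do not carry over. Pictures are saved under pics/ and viewed, and the job is handed in when it is done.

Besides the shell and the picture viewer there is one more tool, called in YAML: its name, and indented under it one key for each argument. carry_out: Moves the arm, as the interface text tells. Its arguments: {"type":"object","properties":{"increments":{"type":"array","items":{"type":"number"}},"newtons":{"type":"number"}},"required":["increments"]}

```bash
mkdir -p pics; python3 - <<'E'
from rig import sensors, imaging, ticket, ctrl
import cv2
print(sensors.observe()); print(ctrl.hold_point_z)
for n in("side","top"):
    f=imaging.grab_frame(n); cv2.imwrite(f"pics/{n}0.png",f["color"])
    print({k:v for k,v in f.items() if k!="color"})
    for q in("station","reader","corner","home","carrier","jar","rack","reagent"):
        print(n,q,[([round(c["centre"][0]*480),round(c["centre"][1]*640)],round(c["score"],2)) for c in imaging.place_of(n,q)[:4]])
E
```

```text
{'time_s': 0.0, 'joint_pos': array([ 1.06049341e+00,  4.94191767e-01,  1.34614011e+00,  3.85953723e-05,
        1.30252509e+00, -9.55094653e-02]), 'qd': array([ 4.84488698e-04, -4.17974747e-04, -4.77890914e-04,  6.12410838e-05,
        5.02837493e-04, -1.28312554e-03]), 'tau': array([-2.34383398e-03, -8.78782225e+01, -3.81862092e+01,  7.04236398e-02,
        5.31696284e-02, -1.30121175e-04]), 'eef_pos': array([0.25167266, 0.57165858, 0.2133299 ]), 'tcp_rot': array([-2.06325906e-04,  2.05918090e-01,  9.78569027e-01, -5.97825127e-04]), 'ft_force': array([0.18321411, 0.0796241 , 0.59188842]), 'ft_torque': array([ 0.02414534,  0.01433257, -0.00899659]), 'finger_gap': 0.9969621870855757}
0.0188
{'fov_y': 54.9601840040788, 'cx': 315.13962848743904, 'cy': 242.0959471774069, 'k1': -0.08750332891008647, 'extrinsics': array([[-0.96745716, -0.25297221, -0.0056316 ,  0.58595088],
       [ 0.13892204, -0.54962682,  0.8237785 , -0.13625273],
       [-0.21148835,  0.79618806,  0.56688382, -0.75359212],
       [ 0.        ,  0.        ,  0.        ,  1.        ]])}
side station [([256, 357], 0.61)]

[... 245 characters left out ...]
0.49)]
side reagent [([204, 375], 0.97)]
{'fov_y': 42.14588517297038, 'cx': 322.52449957384266, 'cy': 225.9180854353878, 'k1': -0.21136810036475295, 'extrinsics': array([[-0.00395179, -0.99946101, -0.03258957,  0.04744094],
       [ 0.98741772, -0.00905201,  0.15787431, -0.59214075],
       [-0.15808422, -0.03155563,  0.98692128, -0.99622232],
       [ 0.        ,  0.        ,  0.        ,  1.        ]])}
top station [([260, 382], 0.56)]
top reader [([233, 455], 0.56)]
top corner [([234, 366], 0.85)]
top home [([239, 414], 0.66)]
top carrier [([234, 369], 0.75), ([258, 363], 0.72), ([153, 383], 0.69)]
top jar [([318, 436], 0.97)]
top rack [([267, 275], 0.65)]
top reagent [([266, 511], 0.64)]
```

View pics/side0.png

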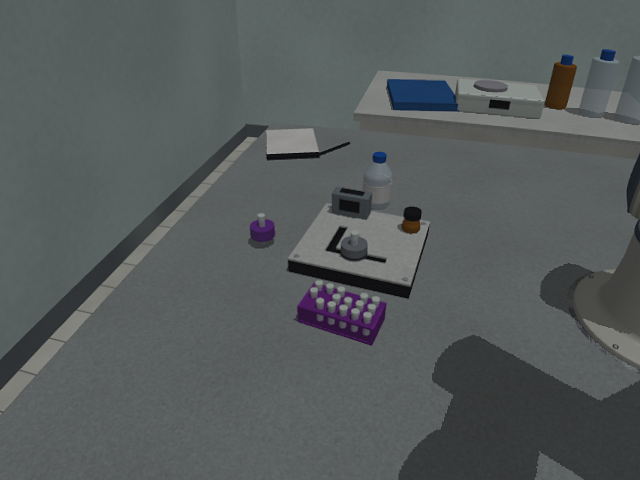

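View pics/top0.png

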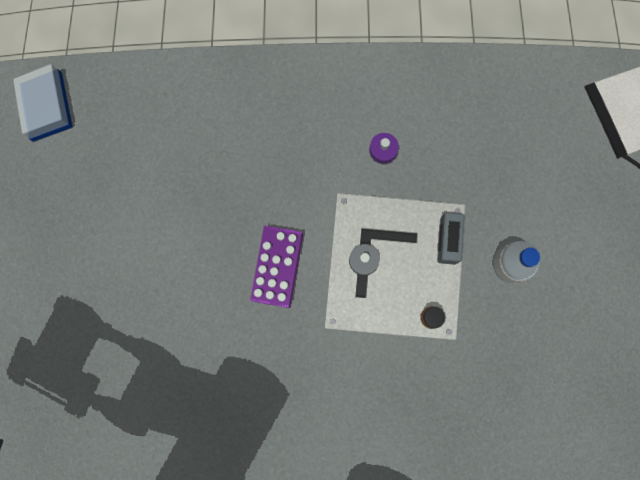

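The grey puck at top (258,363) / side (247,353) sits in the slot, so it is the carrier. The purple one at top (148,384) / side (230,262) stands on the bench and is the look-alike. Next I fit the station and triangulate.

```bash
cat > h.py <<'E'
import numpy as np, cv2
from scipy.optimize import least_squares
def par(f):
    fl=240/np.tan(np.radians(f["fov_y"])/2); return fl,f["cx"],f["cy"],f["k1"],np.array(f["extrinsics"])
def proj(f,P):
    fl,cx,cy,k,E=par(f); P=np.atleast_2d(P); c=P@E[:3,:3].T+E[:3,3]
    s=np.c_[c[:,0]/-c[:,2],-c[:,1]/-c[:,2]]; r2=(s**2).sum(1,keepdims=True)
    s=s*(1+k*r2); return s*fl+[cx,cy]   # col,row
def onz(f,uv,z):
    r=least_squares(lambda p:(proj(f,[p[0],p[1],z])[0]-uv),[0.5,0.1]); return r.x
def tri(f1,u1,f2,u2):
    r=least_squares(lambda p:np.r_[proj(f1,p)[0]-u1,proj(f2,p)[0]-u2],[0.5,0.1,0.05]); return r.x,r.fun
def st(p,xyz):
    c,s=np.cos(p[2]),np.sin(p[2]); xyz=np.atleast_2d(xyz)
    return np.c_[p[0]+c*xyz[:,0]-s*xyz[:,1],p[1]+s*xyz[:,0]+c*xyz[:,1],xyz[:,2]]
E
python3 - <<'E'
from rig import imaging
from h import *
for n,(a,b,c,d) in dict(top=(185,350,320,480),side=(140,290,280,440)).items():
    f=imaging.grab_frame(n); i=f["color"][a:b,c:d]; s=5 if n=="side" else 3.6
    s=3.6 
    j=cv2.resize(i,None,fx=s,fy=s,interpolation=cv2.INTER_CUBIC); cv2.imwrite(f"pics/{n}crop.png",j); print(j.shape)
E
```

```text
(594, 576, 3)
(540, 576, 3)
```

View pics/topcrop.png

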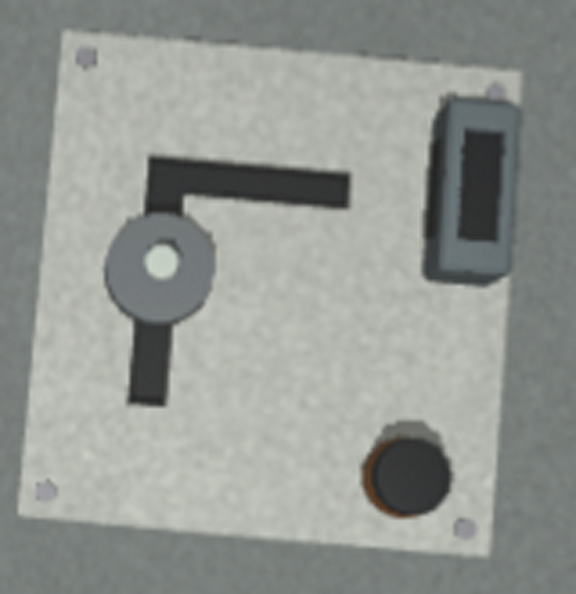

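View pics/sidecrop.png

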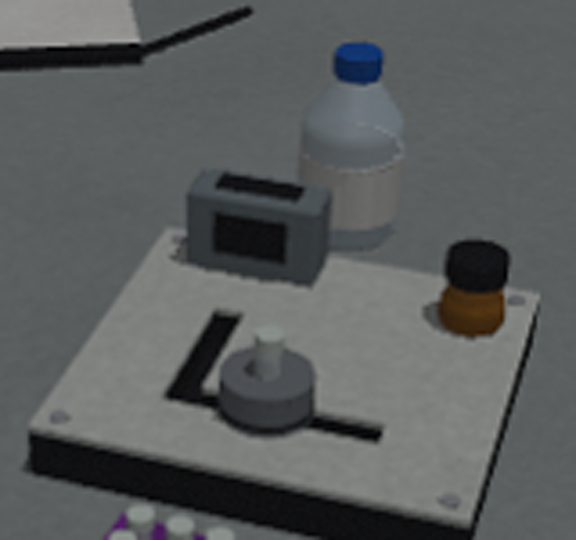

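```bash
cat > fit.py <<'E'
from rig import imaging
from h import *
T=imaging.grab_frame("top");S=imaging.grab_frame("side")
t=lambda u,v:np.array([(u+.5)/3.6-.5+320,(v+.5)/3.6-.5+185])
s=lambda u,v:np.array([(u+.5)/3.6-.5+280,(v+.5)/3.6-.5+140])
C=[((105,90),(62,30),(31,432)),((105,-130),(522,71),(170,232)),((-125,-130),(491,556),(540,297)),((-125,90),(18,516),(470,526)),
((49,44),(149,156),(165,396)),((31,-52),(349,208),(242,315)),((49,-52),(351,173),(217,311))]
for name,a,b in [(c[0],c[1],c[2]) for c in C]:
    p,r=tri(T,t(*a),S,s(*b)); print(name,p.round(4),r.round(1))
X=np.array([[*c[0],32] for c in C])/1e3
ut=np.array([t(*c[1]) for c in C]);us=np.array([s(*c[2]) for c in C])
def res(q): 
    P=st(q,X); return np.r_[(proj(T,P)-ut).ravel(),(proj(S,P)-us).ravel()]
for nm,fn in (("both",res),("top",lambda q:(proj(T,st(q,X))-ut).ravel()),("side",lambda q:(proj(S,st(q,X))-us).ravel())):
    r=least_squares(fn,[.55,-.05,0]); print(nm,r.x.round(4),r.fun.round(1))
q=least_squares(res,[.55,-.05,0]).x; np.save("q.npy",q)
for n,p in dict(corner=(40,35),home=(40,-45),start=(-69,35)).items(): print(n,st(q,[p[0]/1e3,p[1]/1e3,.032]).round(4))
def inv(P): c,s_=np.cos(q[2]),np.sin(q[2]); d=np.array(P[:2])-q[:2]; return np.array([c*d[0]+s_*d[1],-s_*d[0]+c*d[1]])*1e3
v,r=tri(T,t(162,262),S,s(269,335)); print("vialtop",v.round(4),r.round(1),inv(v))
print("puck top z56",inv(onz(T,t(160,267),.056)), "vial z80 top",inv(onz(T,t(162,262),.080)),"side",inv(onz(S,s(269,335),.080)))
for n,u,z in (("jarT",(412,475),.077),):
    w=onz(T,t(*u),z); print(n,w,inv(w))
w=onz(T,np.array([530,257]),.125);print("reagent cap",w,inv(w))
for u in ((265,226),(303,229),(291,307),(251,300)): w=onz(T,np.array(u),.045);print("rack",w,inv(w))
E
python3 fit.py
```

```text
(105, 90) [0.6526 0.0192 0.0285] [ 0.   0.1 -0.1 -0. ]
(105, -130) [ 0.631  -0.2012  0.0279] [ 0.  0. -0. -0.]
(-125, -130) [ 0.4022 -0.1789  0.029 ] [-0.  -0.5  0.6  0.1]
(-125, 90) [0.4237 0.0413 0.0297] [-0.  -0.7  0.7  0.1]
(49, 44) [ 0.5906 -0.0213  0.0342] [-0.  -0.1  0.1  0. ]
(31, -52) [ 0.5666 -0.1155  0.0298] [-0.1 -0.6  0.8  0.1]
(49, -52) [ 0.5826 -0.117   0.0293] [-0.  -0.2  0.3  0. ]
both [ 0.5389 -0.06   -0.0962] [-0.2 -0.  -0.6 -0.4 -0.6 -0.3 -0.2 -0.3 -0.3 -0.6 -0.3  0.2 -0.2 -0.5
 -0.  -1.4 -0.1 -1.2  0.8 -0.8  1.2 -0.7 -0.7  1.   1.6 -0.5  0.2 -0.9]
top [ 0.5384 -0.0605 -0.0959] [ 0.1  0.3 -0.2 -0.1 -0.2 -0.   0.1 -0.   0.  -0.3 -0.   0.5  0.2 -0.2]
side [ 0.5394 -0.0579 -0.0964] [-0.6 -0.8 -0.5 -0.8  0.5 -0.3  0.8 -0.  -1.2  1.5  1.2  0.  -0.2 -0.4]
corner [[ 0.5821 -0.029   0.032 ]]
home [[ 0.5744 -0.1086  0.032 ]]
start [[ 0.4736 -0.0185  0.032 ]]
vialtop [ 0.5364 -0.0251  0.0788] [-0.1 -0.6  0.7  0.1] [-5.85340399 34.51988585]
puck top z56 [-6.66077368 34.49246426] vial z80 top [-6.95231049 34.37641624] side [-5.04010554 36.31520986]
jarT [ 0.43917487 -0.1354266 ] [-92.04596402 -84.68944268]
reagent cap [ 0.52798922 -0.28262945] [  10.5013099  -222.67757472]
rack [0.59364253 0.14086429] [ 35.15985514 205.16498991]
rack [0.5879442  0.07652489] [ 35.66987695 140.57575628]
rack [0.45739146 0.09642388] [-96.1907913 147.8386432]
rack [0.46905441 0.16331226] [-91.0087106  215.53816544]
```

carry_out:
  increments: [0,0,0,0,0,-0.106,0,0,0,0,0,0,-0.106,0,0,0,0,0,0,-0.106,0,0,0,0,0,0,0,0,0,0,0,0,0,0,0]
  newtons: 20

```text
time_s: 1.6
eef_pos: [0.2519, 0.572, 0.2139]
tcp_rot: [0.0, 0.044, 0.999, 0.0]
ft_force: [-0.0, 0.2, -0.2]
finger_gap: 0.593
```

```bash
cat > go.py <<'E'
import sys
from rig import sensors
from h import *
from scipy.spatial.transform import Rotation as R
q=np.array([.5387,-.0603,-.0961])
o=sensors.observe(); Q=o["tcp_rot"]; Rm=R.from_quat([Q[1],Q[2],Q[3],Q[0]]).as_matrix()
def st1(P): c,s=np.cos(q[2]),np.sin(q[2]); d=P[:2]-q[:2]; return np.array([c*d[0]+s*d[1],-s*d[0]+c*d[1]])*1e3
print("t",round(o["time_s"],2),"station xy",st1(o["eef_pos"]).round(1),"z",o["eef_pos"][2].round(4),"F",o["ft_force"].round(1),"gap",round(o["finger_gap"],3))
Rs=R.from_euler("z",q[2]).as_matrix()@np.diag([-1,1,-1.])
print("rot left (tool rotvec)",R.from_matrix(Rm.T@Rs).as_rotvec().round(4))
for a in sys.argv[1:]:
    x,y,z=map(float,a.split(",")); W=st(q,[x/1e3,y/1e3,z/1e3])[0]
    print(a,"tool mm",((W-o["eef_pos"])@Rm*1e3).round(1))
E
python3 go.py=- 2>/dev/null; python3 go.py -- 2>/dev/null; python3 - <<'E'
E
sed -i 's/sys.argv\[1:\]/sys.argv[1:] if True else []/' go.py; python3 go.py " -80,35,150"
```

```text
t 1.6 station xy [-346.2  601.9] z 0.2139 F [-0.   0.2 -0.2] gap 0.593
rot left (tool rotvec) [0.     0.     0.0072]
t 1.6 station xy [-346.2  601.9] z 0.2139 F [-0.   0.2 -0.2] gap 0.593
rot left (tool rotvec) [0.     0.     0.0072]
 -80,35,150 tool mm [-262.1 -568.8   63.9]
```

carry_out:
  increments: [-22,-47,0,0,0,0,0,-22,-47,0,0,0,0,0,-22,-47,0,0,0,0,0,-22,-47,0,0,0,0,0,-22,-47,0,0,0,0,0,-22,-47,5,0,0,0,0,-22,-47,5,0,0,0,0,-22,-47,10,0,0,0,0,-22,-47,10,0,0,0,0,-22,-47,10,0,0,0,0,-22,-47,10,0,0,0,0,-20,-47,10,0,0,0,0]

```text
time_s: 2.8
eef_pos: [0.4469, 0.0086, 0.1581]
tcp_rot: [0.005, 0.06, 0.998, 0.003]
ft_force: [2.0, -0.4, 0.3]
finger_gap: 0.006
```

```bash
python3 go.py " -80,35,100" " -80,35,40"
```

```text
t 2.8 station xy [-98.   59.8] z 0.1581 F [ 2.  -0.4  0.3] gap 0.006
rot left (tool rotvec) [ 0.0064  0.0098 -0.0234]
 -80,35,100 tool mm [-18.  -24.7  58.1]
 -80,35,40 tool mm [-17.4 -25.1 118.1]
```

carry_out:
  increments: [0,0,0,0,0,0,0,0,0,0,0,0,0,0,-9,-12,20,0.006,0.01,-0.012,0,-9,-12,20,0,0,-0.01,0,0,0,10,0,0,0,0,0,0,0,0,0,0,0]

```text
time_s: 3.4
eef_pos: [0.4641, -0.0206, 0.1072]
tcp_rot: [0.001, 0.057, 0.998, -0.0]
ft_force: [-0.2, 0.7, -0.1]
finger_gap: 0.004
```

```bash
python3 go.py " -80,35,40"
```

```text
t 3.4 station xy [-78.   32.3] z 0.1072 F [-0.2  0.7 -0.1] gap 0.004
rot left (tool rotvec) [-0.      0.0022 -0.0177]
 -80,35,40 tool mm [ 2.1  2.6 67.1]
```

carry_out:
  increments: [1,1,15,0,0,-0.009,0,1,1,15,0,0,-0.009,0,0,0,15,0,0,0,0,0,0,10,0,0,0,0,0,0,8,0,0,0,0,0,0,3,0,0,0,0,0,0,0,0,0,0,0]

```text
time_s: 4.1
eef_pos: [0.4628, -0.0126, 0.0431]
tcp_rot: [0.003, 0.047, 0.999, 0.0]
ft_force: [-0.2, -0.0, -0.6]
finger_gap: 0.004
```

```bash
python3 go.py " -47,35,40"; python3 - <<'E'
from rig import imaging
import cv2
f=imaging.grab_frame("side"); cv2.imwrite("pics/side1.png",cv2.resize(f["color"][120:320,260:460],None,fx=3,fy=3))
E
```

```text
t 4.1 station xy [-80.1  40.2] z 0.0431 F [-0.2 -0.  -0.6] gap 0.004
rot left (tool rotvec) [0.0003 0.0063 0.0025]
 -47,35,40 tool mm [-33.1  -5.3   3.3]
```

View pics/side1.png

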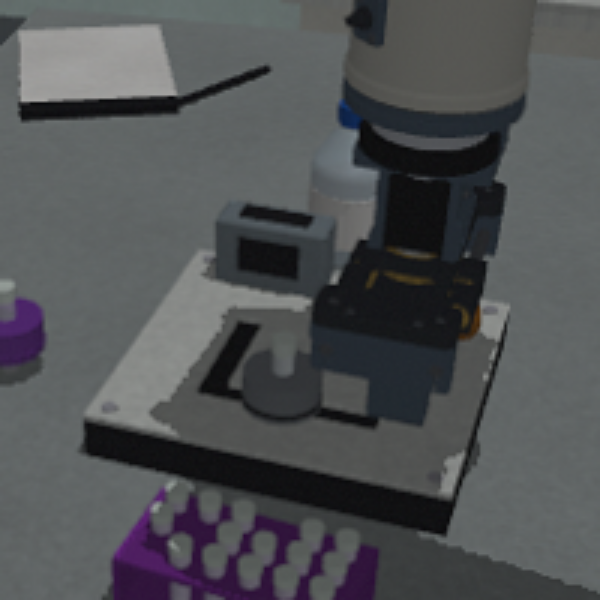

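The fingers stand on the slot line behind the carrier. Now I approach and push slowly.

carry_out:
  increments: [-6,-3,2,0,0,0,0,-6,-2,1,0,0,0,0,-6,0,0,0,0,0,0,-5,0,0,0,0,0,0,-3,0,0,0,0,0,0,-3,0,0,0,0,0,0,-3,0,0,0,0,0,0,-3,0,0,0,0,0,0]

```text
time_s: 4.95
eef_pos: [0.5004, -0.022, 0.0415]
tcp_rot: [0.004, 0.047, 0.999, -0.0]
ft_force: [-2.8, -0.1, 3.5]
finger_gap: 0.006
```

```bash
python3 go.py " -1,35,40"
```

```text
t 4.95 station xy [-41.8  34.5] z 0.0415 F [-2.8 -0.1  3.5] gap 0.006
rot left (tool rotvec) [0.0002 0.0072 0.0016]
 -1,35,40 tool mm [-40.7   0.5   1.8]
```

carry_out:
  increments: [-3,0,0,0,0,0,0,-3,0,0,0,0.003,0,0,-3,0,0,0,0.003,0,0,-3,0,0,0,0,0,0,-3,0,0,0,0,0,0,-3,0,0,0,0,0,0,-3,0,0,0,0,0,0,-3,0,0,0,0,0,0,-3,0,0,0,0,0,0]

```text
time_s: 5.85
eef_pos: [0.5286, -0.0245, 0.0414]
tcp_rot: [-0.001, 0.047, 0.999, 0.0]
ft_force: [-3.2, 0.2, 1.9]
finger_gap: 0.006
```

```bash
python3 go.py " -1,35,40"; python3 - <<'E'
from rig import imaging
import cv2
f=imaging.grab_frame("side"); cv2.imwrite("pics/side2.png",cv2.resize(f["color"][180:280,280:440],None,fx=4,fy=4))
E
```

```text
t 5.85 station xy [-13.5  34.7] z 0.0414 F [-3.2  0.2  1.9] gap 0.006
rot left (tool rotvec) [ 0.0003 -0.0013  0.0017]
 -1,35,40 tool mm [-12.5   0.3   1.4]
```

View pics/side2.png

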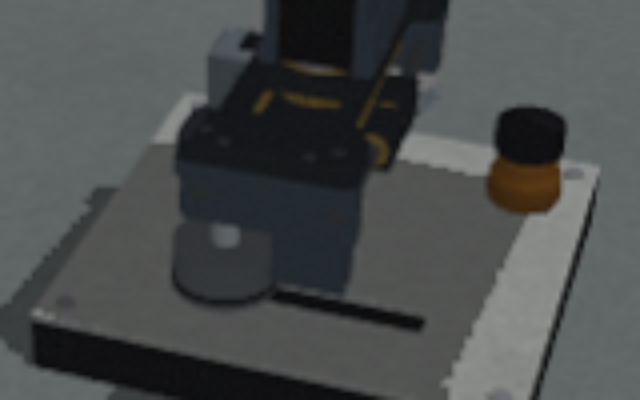

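The carrier slides upright ahead of the fingers at about 3 N. About 12 mm is left to the corner.

carry_out:
  increments: [-2.5,0,0,0,0,0,0,-2.5,0,0,0,0,0,0,-2,0,0,0,0,0,0,-1.5,0,0,0,0,0,0,-1.5,0,0,0,0,0,0]

```text
time_s: 6.4
eef_pos: [0.5399, -0.0256, 0.0414]
tcp_rot: [-0.0, 0.047, 0.999, 0.0]
ft_force: [-3.0, -0.4, 1.7]
finger_gap: 0.011
```

```bash
python3 go.py " -1,35,40"
```

```text
t 6.4 station xy [-2.1 34.7] z 0.0414 F [-3.  -0.4  1.7] gap 0.011
rot left (tool rotvec) [ 0.0003 -0.0008  0.0018]
 -1,35,40 tool mm [-1.1  0.3  1.4]
```

carry_out:
  increments: [-1,0,0,0,0,0,0,-1,0,0,0,0,0,0]

```text
time_s: 6.6
eef_pos: [0.5421, -0.0258, 0.0414]
tcp_rot: [-0.0, 0.047, 0.999, 0.0]
ft_force: [-3.2, 0.6, 2.2]
finger_gap: 0.008
```

```bash
python3 go.py " -1,35,40"
```

```text
t 6.6 station xy [ 0.  34.7] z 0.0414 F [-3.2  0.6  2.2] gap 0.008
rot left (tool rotvec) [ 0.0003 -0.0008  0.0018]
 -1,35,40 tool mm [1.  0.3 1.4]
```

carry_out:
  increments: [-1,0,0,0,0,0,0]

```text
time_s: 6.7
eef_pos: [0.5423, -0.0258, 0.0413]
tcp_rot: [-0.001, 0.047, 0.999, 0.0]
ft_force: [-9.1, 0.2, 8.0]
finger_gap: 0.004
```

```bash
python3 go.py " -1,35,40"
```

```text
t 6.7 station xy [ 0.2 34.7] z 0.0413 F [-9.1  0.2  8. ] gap 0.004
rot left (tool rotvec) [ 0.0003 -0.0025  0.0019]
 -1,35,40 tool mm [1.2 0.3 1.3]
```

The force step to 9 N shows the pin on the corner wall. I back off, lift and look.

carry_out:
  increments: [4,0,0,0,0,0,0,8,0,0,0,0,0,0,8,0,0,0,0,0,0,4,0,-15,0,0,0,0,0,0,-25,0,0,0,0,0,0,-25,0,0,0,0,0,20,-15,0,0,0,0,0,30,0,0,0,0,0,-15,20,0,0,0,0,0,0,0,0,0,0,0,0]

```text
time_s: 7.7
eef_pos: [0.5385, 0.0466, 0.1319]
tcp_rot: [0.002, 0.048, 0.999, 0.0]
ft_force: [0.7, 0.7, -0.7]
finger_gap: 0.002
```

```bash
python3 go.py "40,90,110" "40,90,40"; python3 - <<'E'
from rig import imaging
import cv2
for n,(a,b,c,d) in dict(top=(185,350,320,480),side=(140,290,280,440)).items():
    f=imaging.grab_frame(n); cv2.imwrite(f"pics/{n}3.png",cv2.resize(f["color"][a:b,c:d],None,fx=3.6,fy=3.6,interpolation=cv2.INTER_CUBIC))
E
```

```text
t 7.7 station xy [-10.5 106.4] z 0.1319 F [ 0.7  0.7 -0.7] gap 0.002
rot left (tool rotvec) [ 0.001   0.0046 -0.0003]
40,90,110 tool mm [-50.4 -16.4  22.1]
40,90,40 tool mm [-50.1 -16.4  92.1]
```

View pics/top3.png

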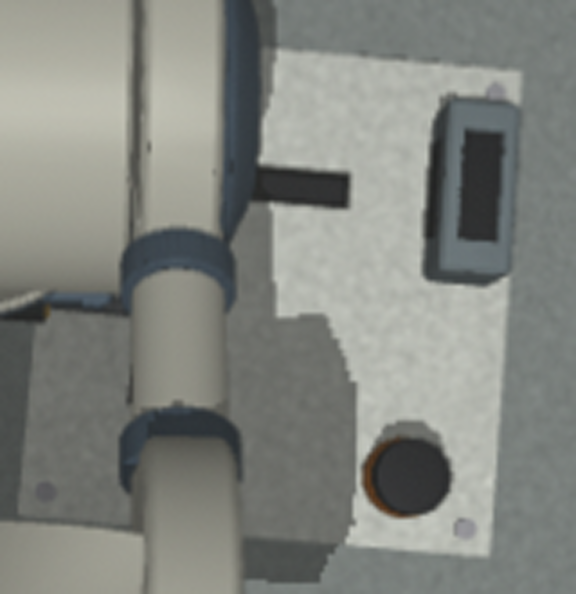

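View pics/side3.png

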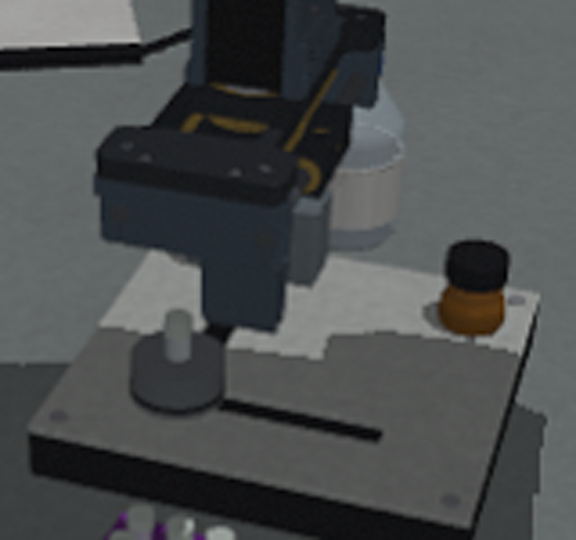

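The side view shows the carrier upright at crop (178,370), with the slot end behind the fingers. The jar is unmoved at crop (475,285).

carry_out:
  increments: [-17,-4,0,0,0,0,0,-17,-4,0,0,0,0,0,-15,-4,5,0,0.002,0,0,0,0,15,0,0.002,0,0,0,0,20,0,0,0,0,0,0,20,0,0,0,0,0,0,10,0,0,0,0,0,0,0,0,0,0,0]

```text
time_s: 8.6
eef_pos: [0.5772, 0.023, 0.0584]
tcp_rot: [-0.004, 0.051, 0.999, -0.0]
ft_force: [0.4, -0.1, 0.9]
finger_gap: 0.004
```

```bash
python3 go.py "40,75,40"; python3 - <<'E'
from rig import imaging
from h import *
S=imaging.grab_frame("side"); q=[.5387,-.0603,-.0961]
w=onz(S,np.array([(178.5)/3.6-.5+280,(317.5)/3.6-.5+140]),.080); c,s=np.cos(q[2]),np.sin(q[2]); d=w-q[:2]
print("carrier(side, z80)",c*d[0]+s*d[1],-s*d[0]+c*d[1])
cv2.imwrite("pics/side4.png",cv2.resize(S["color"][160:310,270:430],None,fx=3.6,fy=3.6))
E
```

```text
t 8.6 station xy [30.3 86.6] z 0.0584 F [ 0.4 -0.1  0.9] gap 0.004
rot left (tool rotvec) [-0.0006 -0.008  -0.0052]
40,75,40 tool mm [ -9.9 -11.6  18.3]
carrier(side, z80) 0.043954999704007486 0.036237065663131764
```

View pics/side4.png

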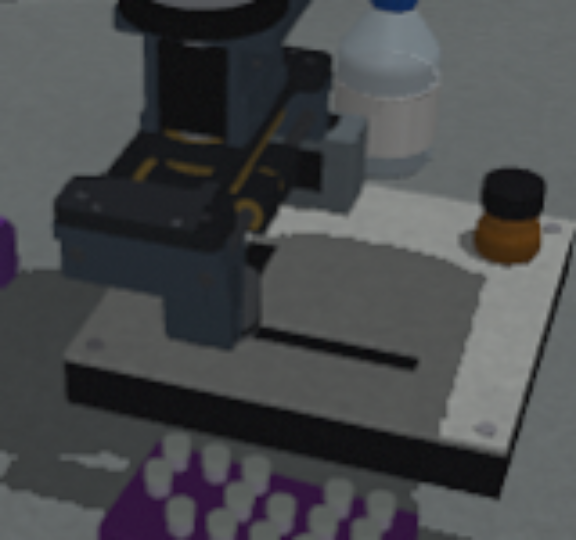

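carry_out:
  increments: [-6,0,6,0,-0.004,-0.003,0,-5,0,6,0,-0.004,-0.003,0,0,0,5,0,0,0,0,0,0,1,0,0,0,0,0,0,0,0,0,0,0]

```text
time_s: 9.15
eef_pos: [0.5905, 0.0218, 0.0416]
tcp_rot: [0.002, 0.047, 0.999, -0.0]
ft_force: [0.3, -0.4, 0.7]
finger_gap: 0.007
```

```bash
python3 go.py "41,73,40"  "41,-6.5,40"
```

```text
t 9.15 station xy [43.7 86.7] z 0.0416 F [ 0.3 -0.4  0.7] gap 0.007
rot left (tool rotvec) [-0.0005  0.0046  0.0017]
41,73,40 tool mm [  2.7 -13.7   1.6]
41,-6.5,40 tool mm [  2.8 -93.2   1.6]
```

carry_out:
  increments: [1.5,-5,0,0,0.002,0,0,1,-4,0,0,0,0,0,0,-3,0,0,0,0,0,0,-3,0,0,0,0,0,0,-3,0,0,0,0,0,0,-3,0,0,0,0,0,0,-3,0,0,0,0,0]

```text
time_s: 9.85
eef_pos: [0.5853, -0.0037, 0.0423]
tcp_rot: [0.001, 0.047, 0.999, -0.0]
ft_force: [-0.3, 1.9, -0.4]
finger_gap: 0.006
```

```bash
python3 go.py "41,-6.5,40"
```

```text
t 9.85 station xy [41.  60.9] z 0.0423 F [-0.3  1.9 -0.4] gap 0.006
rot left (tool rotvec) [-0.0002  0.003   0.0017]
41,-6.5,40 tool mm [  0.1 -67.4   2.3]
```

Sliding at about 2 N along the second leg.

carry_out:
  increments: [0,-3,0,0,0,0,0,0,-3,0,0,0,0,0,0,-3,0,0,0,0,0,0,-3,0,0,0,0,0,0,-3,0,0,0,0,0,0,-3,0,0,0,0,0,0,-3,0,0,0,0,0,0,-3,0,0,0,0,0,0,-3,0,0,0,0,0,0,-3,0,0,0,0,0]

```text
time_s: 10.85
eef_pos: [0.5822, -0.0361, 0.0422]
tcp_rot: [0.001, 0.047, 0.999, -0.0]
ft_force: [0.3, 1.2, 0.2]
finger_gap: 0.003
```

```bash
python3 go.py "40.5,-6.5,40"; python3 - <<'E'
from rig import imaging
import cv2
f=imaging.grab_frame("side"); cv2.imwrite("pics/side5.png",cv2.resize(f["color"][160:310,270:430],None,fx=3.6,fy=3.6))
E
```

```text
t 10.85 station xy [41.  28.3] z 0.0422 F [0.3 1.2 0.2] gap 0.003
rot left (tool rotvec) [-0.      0.0028  0.0017]
40.5,-6.5,40 tool mm [  0.5 -34.8   2.2]
```

View pics/side5.png

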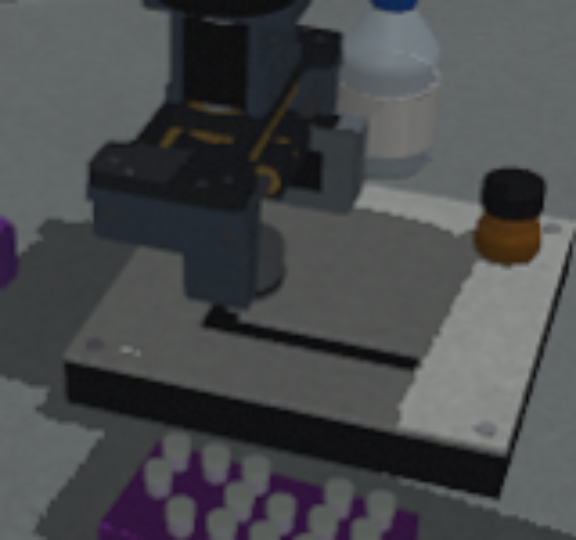

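The puck (crop (268,265)) is ahead of the fingers, upright, and the slot corner is clear behind them. I continue with smaller steps near the end.

carry_out:
  increments: [0,-3,0,0,0,0,0,0,-3,0,0,0,0,0,0,-3,0,0,0,0,0,0,-3,0,0,0,0,0,0,-3,0,0,0,0,0,0,-3,0,0,0,0,0,0,-2.5,0,0,0,0,0,0,-2,0,0,0,0,0,0,-2,0,0,0,0,0]

```text
time_s: 11.8
eef_pos: [0.5796, -0.063, 0.0422]
tcp_rot: [0.001, 0.047, 0.999, -0.0]
ft_force: [0.1, 0.9, -0.4]
finger_gap: 0.001
```

```bash
python3 go.py "40.5,-6.5,40"
```

```text
t 11.8 station xy [41.   1.2] z 0.0422 F [ 0.1  0.9 -0.4] gap 0.001
rot left (tool rotvec) [-0.0001  0.0029  0.0014]
40.5,-6.5,40 tool mm [ 0.5 -7.7  2.2]
```

carry_out:
  increments: [0,-1.5,0,0,0,0,0,0,-1.5,0,0,0,0,0,0,-1.5,0,0,0,0,0]

```text
time_s: 12.1
eef_pos: [0.5791, -0.0679, 0.0422]
tcp_rot: [0.001, 0.047, 0.999, -0.0]
ft_force: [-0.8, 2.4, -0.3]
finger_gap: 0.005
```

carry_out:
  increments: [0,-1,0,0,0,0,0,0,-1,0,0,0,0,0]

```text
time_s: 12.3
eef_pos: [0.5789, -0.07, 0.0422]
tcp_rot: [0.001, 0.047, 0.999, -0.0]
ft_force: [0.8, 2.1, -0.6]
finger_gap: 0.005
```

```bash
python3 go.py "40.5,-6.5,40"
```

```text
t 12.3 station xy [41.  -5.8] z 0.0422 F [ 0.8  2.1 -0.6] gap 0.005
rot left (tool rotvec) [-0.0001  0.0028  0.0015]
40.5,-6.5,40 tool mm [ 0.5 -0.7  2.2]
```

carry_out:
  increments: [0,-1,0,0,0,0,0]

```text
time_s: 12.4
eef_pos: [0.5788, -0.0711, 0.0422]
tcp_rot: [0.001, 0.047, 0.999, -0.0]
ft_force: [0.8, 1.1, 0.2]
finger_gap: 0.006
```

carry_out:
  increments: [0,-1,0,0,0,0,0]

```text
time_s: 12.5
eef_pos: [0.5787, -0.0722, 0.0422]
tcp_rot: [0.001, 0.047, 0.999, -0.0]
ft_force: [0.9, 1.7, 1.4]
finger_gap: 0.002
```

carry_out:
  increments: [0,-1,0,0,0,0,0]

```text
time_s: 12.6
eef_pos: [0.5786, -0.0732, 0.0422]
tcp_rot: [0.001, 0.047, 0.999, -0.0]
ft_force: [-0.4, 1.1, -0.3]
finger_gap: 0.004
```

carry_out:
  increments: [0,-1,0,0,0,0,0]

```text
time_s: 12.7
eef_pos: [0.5785, -0.0743, 0.0422]
tcp_rot: [0.001, 0.047, 0.999, -0.0]
ft_force: [-0.1, 1.4, -0.2]
finger_gap: 0.008
```

```bash
python3 - <<'E'
from rig import imaging
import cv2
f=imaging.grab_frame("side"); cv2.imwrite("pics/side6.png",cv2.resize(f["color"][180:270,290:400],None,fx=6,fy=6,interpolation=cv2.INTER_CUBIC))
E
```

```text
(no output)
```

View pics/side6.png

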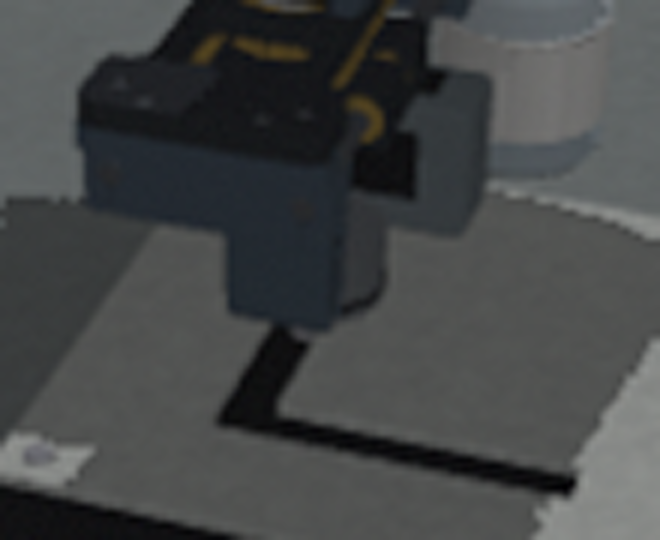

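Still sliding freely. The end has not been felt yet, so I go on in small steps.

carry_out:
  increments: [0,-1,0,0,0,0,0]

```text
time_s: 12.85
eef_pos: [0.5784, -0.0751, 0.0422]
tcp_rot: [0.001, 0.047, 0.999, 0.0]
ft_force: [0.3, 12.4, 3.7]
finger_gap: 0.004
```

carry_out:
  increments: [0,-1,0,0,0,0,0]

```text
time_s: 12.95
eef_pos: [0.5784, -0.0753, 0.0424]
tcp_rot: [0.001, 0.047, 0.999, 0.001]
ft_force: [0.7, 13.8, 4.5]
finger_gap: 0.005
```

carry_out:
  increments: [0,-1,0,0,0,0,0]

```text
time_s: 13.05
eef_pos: [0.5784, -0.0753, 0.0426]
tcp_rot: [0.002, 0.048, 0.999, 0.001]
ft_force: [0.4, 12.0, 4.3]
finger_gap: 0.008
```

The end stop is reached: about 12 N and no more travel. I back off slowly, lift and look.

carry_out:
  increments: [0,3,0,0,0,0,0,0,6,0,0,0,0,0,0,8,0,0,0,0,0,0,8,0,0,0,0,0,0,5,-15,0,0,0,0,0,0,-25,0,0,0,0,0,0,-30,0,0,0,0,0,20,-30,0,0,0,0,0,40,-20,0,0,0,0,0,45,-10,0,0,0,0,0,45,0,0,0,0,0,0,45,0,0,0,0,0]

```text
time_s: 14.25
eef_pos: [0.6, 0.1565, 0.1789]
tcp_rot: [0.002, 0.05, 0.999, 0.001]
ft_force: [-0.0, -0.4, 0.6]
finger_gap: 0.006
```

carry_out:
  increments: [0,40,0,0,0,0,0,10,40,0,0,0,0,0,10,40,0,0,0,0,0,10,40,0,0,0,0,0,10,40,0,0,0,0,0,10,30,0,0,0,0,0,0,15,0,0,0,0,0,0,0,0,0,0,0,0,0,0,0,0,0,0,0,0,0,0,0,0,0,0]

```text
time_s: 15.25
eef_pos: [0.5674, 0.4264, 0.1784]
tcp_rot: [0.002, 0.046, 0.999, 0.001]
ft_force: [-0.6, 0.7, -0.6]
finger_gap: 0.004
```

```bash
python3 go.py; python3 - <<'E'
from rig import imaging
import cv2
for n,(a,b,c,d) in dict(top=(185,350,240,560),side=(140,350,280,440)).items():
    f=imaging.grab_frame(n); cv2.imwrite(f"pics/{n}7.png",cv2.resize(f["color"][a:b,c:d],None,fx=2.5,fy=2.5,interpolation=cv2.INTER_CUBIC))
E
```

```text
t 15.25 station xy [-18.2 487.2] z 0.1784 F [-0.6  0.7 -0.6] gap 0.004
rot left (tool rotvec) [0.0022 0.0043 0.0048]
```

View pics/top7.png

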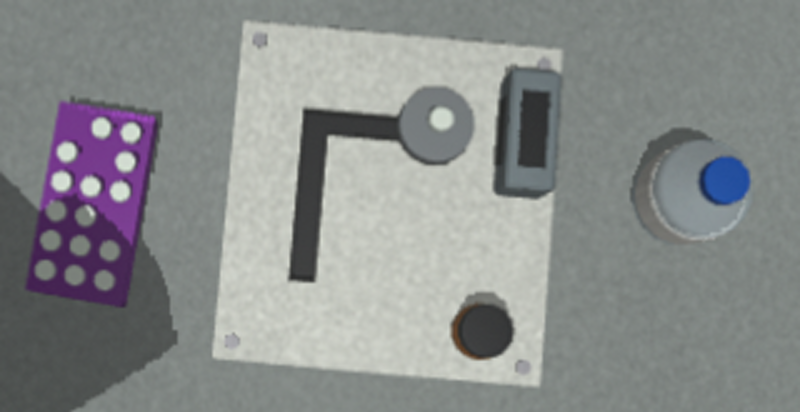

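View pics/side7.png

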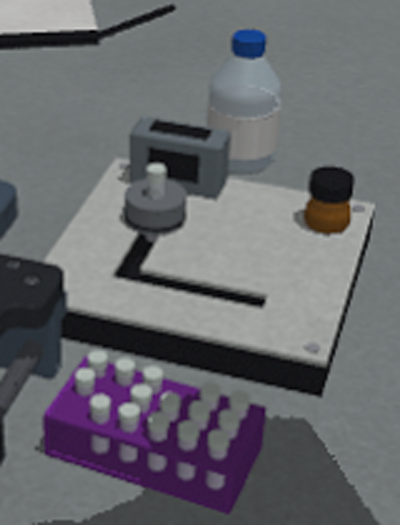

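```bash
python3 - <<'E'
from rig import imaging
from h import *
T=imaging.grab_frame("top");S=imaging.grab_frame("side")
q=np.array([.5387,-.0603,-.0961])
ut=np.array([441.5/2.5-.5+240,118.5/2.5-.5+185]); us=np.array([157/2.5-.5+280,167.5/2.5-.5+140])
def inv(w): c,s=np.cos(q[2]),np.sin(q[2]); d=w[:2]-q[:2]; return (c*d[0]+s*d[1])*1e3,(-s*d[0]+c*d[1])*1e3
p,r=tri(T,ut,S,us); print(p,r.round(1),inv(p)); print(inv(onz(T,ut,.08)),inv(onz(S,us,.08)))
u2=np.array([436.5/2.5-.5+240,124.5/2.5-.5+185]); print("puck",inv(onz(T,u2,.056)))
# bystander shift vs first image
a=cv2.imread("pics/top0.png");d=cv2.absdiff(a,T["color"]).max(2)
print("jar diff",d[300:335,418:450].max(),"bottle",d[230:290,490:545].max(),"rack upper",d[222:250,262:305].max(),"lookalike",d[130:168,365:402].max())
E
```

```text
[ 0.57670058 -0.10901062  0.08103701] [-0.1 -0.5  0.6  0.1] (np.float64(42.49913395838121), np.float64(-44.83962744564205))
(np.float64(41.89294584031898), np.float64(-45.09609066709311)) (np.float64(44.220408988403356), np.float64(-46.583641814962306))
puck (np.float64(41.42172612973214), np.float64(-44.57613954740842))
jar diff 15 bottle 13 rack upper 16 lookalike 15
```

The carrier is measured at station (41.5, -45), against a home of (40, -45) with 2 mm of play. Its vial top is at 81 mm, so it stands upright, and the bystanders differ only by image noise. Handing in.

```bash
python3 -c "
from rig import ticket; print(ticket.hand_in())"
```

```text
the job is handed in; nothing more can be done
None
```

The carrier is home: I pushed it with the shut fingers along the first leg to the corner, then along the second leg to the end of the slot. I handed the job in at about 15 s, with the arm backed off and clear of everything.

- **Pushing:** The carrier slid at about 1 to 3 N. Force rose to about 9 N at the corner wall and about 12–14 N at the end wall, where it stopped moving.
- **Final position:** The top camera puts the carrier at station (41.4 to 41.9, -45) mm, against home at (40, -45) with 2 mm of play. The side camera alone reads (44, -46.6) mm, a gap of about 2 mm between the views, which is within what I expect of the calibration and my pixel picking. The two views together give a vial top at 81 mm (80 expected), so the carrier is upright and seated.
- **Bystanders:** In the top view the jar, the bottle, the purple look-alike and the upper part of the rack differ from the first picture only by image noise. The lower part of the rack was in the robot's shadow, so I checked it only by eye. It looks unmoved.

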